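# Seat a lens barrel in a sprung V-block

### The arm

A 7-joint arm with a two-finger parallel gripper is mounted at the origin on a cart in front of the work surface, level with it; the furniture and walls round the work are solid. World frame = base frame: x ahead of the robot, y to its left, z up, the work surface at z = 0. Lengths are in m, angles in degrees, forces in N, time in s.
With the tool pointing down it reaches from about 0.425 to 0.875 m from the base axis. Payload 4.7 kg.
Tool frame: the origin (TCP) lies midway between the tips of the shut fingers; the grasp point (between the pads) lies 19 mm behind it; z points along the fingers, y is the line along which they close (so a half turn about z gives the same grasp; the last joint's range is limited). The gripper opens to 87 mm and grips with 3 to 60 N. Pads are 19 mm wide; open, the fingers measure 117 mm over their backs; the gripper's body (75 mm by 190 mm) begins 51 mm behind the grasp point.
Start: joints at [-64.337, 18.392, -4.016, 83.108, 1.295, 78.541, -3.26], TCP at [0.273, 0.59, 0.223] pointing down, gripper open.
Joint ranges: [-163.93, 163.93], [-17.29, 119.83], [-79.2, 71.16], [3.27, 140.29], [-89.18, 269.18], [5.43, 117.66], [-154.24, 154.24]. Speed limits (degrees/s): [147.25, 147.25, 180, 180, 180, 180, 180].

### API

Orientations are given as [roll, pitch, yaw] about the fixed x, y, z axes, in that order (R = Rz(yaw) Ry(pitch) Rx(roll)).
In Python, from cell import env gives the robot as it stands. The module is installed in compiled form; this text tells all that it offers.
- The arm moves only by the tool step_arm, never from a script. Its argument "rows" is a list of rows, each an object with "angular": the turn, a rotation vector about the tool's x, y, z in units of pi rad (1.0 is pi rad), a list of three; "slide": the shift along the tool's x, y, z in units of 500 mm (1.0 is 500 mm), a list of three; "jaw": the opening, from 0 (shut) to 1 (fully open). A call has 1 to 10 rows; each row shifts and turns the commanded pose from where the row before left it, along the tool's axes as they then stand; what a row does not reach is not made up. A row lasts 1/8 s, in which the tool goes at most 62.5 mm and 10.7 degrees, less where a joint would pass 70% of its speed; a pose out of reach is approached as far as the arm can. A call with a number of a shift or a turn outside -1 to 1 is refused whole. A call with a gripper value outside its range is refused whole. The fingers move at their own pace and stop on an object; "newtons" is the grip in N (left out, the last holds). Time passes only in rows, so rows that do not move let the fingers close. It gives the time, the measured TCP pose, the force, the opening and the grip force at its end, in the units of the state.
- env.get_obs(): the state, without advancing time (a new reading comes with each control period).
- env.read_camera(name): name is "scene" or "side" or "wrist"; returns the picture (480x640x3 uint8, red, green, blue); there is no depth.
- env.camera_info(name): a dict with "fx", "fy", "cx", "cy" (pixels), "R" (3x3) and "t" (3): a world point X has camera coordinates R X + t. Camera axes: x right, y down, z forward; pixel columns grow to the right and rows downward; lengths in m; the calibration is good to about 2 mm. A picture is of the moment at which its call begins: read the wrist's pose just before it. camera_info takes no time and is no camera call; for the wrist camera it gives the pose at the moment of the call.
- env.sign_off(): hands the job in; it is judged then, once.
The state is a dict: "time_s": time; "qpos": joint angles; "joint_velocities": joint speeds; "effort": joint torques, N m; "tool_pos": TCP position; "tool_rot": TCP orientation; "force": force on the tool from outside, world axes, zero at the start; "wrist_torque": the same for the moment, N m; "grip_width": finger opening in m; "grasp_force": force on a finger pad.
Only numpy, scipy, OpenCV 4.12 (cv2) and the standard library are available. Lean on these libraries where they do the work, as an engineer would, in place of code of your own. Each camera call takes 0.05 s, during which the arm holds its last target. There are 200 camera calls.

### The job

Ready the lens fixture for gluing: first put the loose round cover on the fixture's lens cup, so that it sits level on the rim and the lens inside stays clean, and let go of it. Then take the lens barrel from its wooden rest, lay it centred along the groove of the sprung V-block so that it touches both faces, and push it down from above until the block has sunk to about the middle of its 12 mm spring travel, not to the stop. Finish while still holding it pressed there, with the cover still in place and the other loose things left where they were.

Things in the scene. Friction and masses are not known exactly. Their poses are not given: they have to be found in the camera images.
- fixture: The lens fixture, fixed to the desk: a bare aluminium plate 84 x 190 x 12 mm (x, y, z) that carries a round open lens cup at its y = -50 mm and a sprung steel V-block at its y = +50 mm. Origin: centre of the plate's underside, on the desk; z up. Its yaw is within about 0.3 rad of zero.
- cup_rim (a point): Centre of the mouth of the lens cup, at rim height (57 mm above the desk). The cup is a grey cylinder, 56 mm outside, 48 mm inside, 45 mm tall over the plate; a 30 mm eye lens lies on its floor, well below the cover. Axes as the fixture's.
- cover: Loose grey round cover, 60 g, lying right way up on the desk. Origin: centre of its underside, z up its axis. From the bottom: a spigot 42 mm across (6 mm high, its lowest 2 mm 39 mm across) that drops into the cup, a flange 60 mm across from z = 6 to 10 mm that rests on the rim, and a round knob 16 mm across from z = 10 to 30 mm, to be gripped. Seated, its origin is 6 mm below cup_rim.
- rest: Wooden rest for the barrel, fixed to the desk: 90 x 48 mm plate 8 mm thick, with two low rails along its x whose tops are 14 mm above the desk and whose inner faces are 14.5 mm either side of the middle. Origin: centre of the underside.
- barrel: Lens barrel: a loose, plain black cylinder 38 mm across and 110 mm long, about 180 g, with a glass in each flat end; both ends are alike. Origin: its middle, on the axis; x along the axis (it may have rolled about x). It starts lying level on the rest, along the rest's x, its axis 27 mm above the desk.
- v_seat (a point): Where the barrel's middle belongs: on the axis of a barrel seated in the V-block, at the middle of the groove; x along the groove, z up, 61 mm above the desk with the spring up, and it sinks with the block. The block is 56 mm long (x) and 40 mm wide; its groove is a 90 degree V; the tops of its walls are 11.4 mm below this point, so fingers beside the barrel must stay above that.
- vblock (a joint): How far the V-block is pushed down on its springs: 0 m up (as it starts) to 0.012 m at the stop. It moves straight down. Its groove has two faces, vblock_c1 on the fixture's +y side and vblock_c3 on its -y side. The barrel's own weight does not sink it; it begins to sink at about 2 N of push on the barrel and takes 1.5 N more per mm, about 11 N at 6 mm.
- loose_lens: Bystander: black ringed eye lens, 30 mm across, 18 mm tall, on the desk. Origin: centre of underside.
- marker: Bystander: black marker pen 120 mm long, 20 mm thick, lying on the desk. Origin: centre of underside. Fixed furniture near it to keep clear of: a desk lamp, its shade 0.34 m high over world x 0.23 to 0.42, y -0.13 to 0.05 m, its post 0.36 m high at x 0.345, y 0.21.
- tape: Bystander: roll of tape, 62 mm across, 15 mm tall, flat on the desk. Origin: centre of underside. Fixed furniture near it to keep clear of: a microscope arm 0.24 m high over world x 0.46 to 0.54, y below -0.13 m, and a rack beyond x 0.44, y below -0.3, with bars from 0.29 m up and a board at 0.47 m.

How it is judged:
By the outcome, as a careful person would: the job done as asked, in the order asked, and still so for the second after the job is handed in, while the arm keeps its last pose, push and grip.
It also fails if it takes over 67 s, if anything falls off the work surface, if the arm or the gripper's body presses on something with over 40 N, if the wrist force passes 120 N, or if a joint passes its speed limit or range.

## Working session

There is one attempt and no reset: what is moved stays moved. The work goes in short steps, Python scripts to look and compute and a tool call to move; the robot and the scene stay as the last step left them, time stands still between calls to the robot, and variables do not carry over. Pictures are saved under pics/ and viewed, at most 10 in all, crops included, and the job is handed in when it is done.

Besides the shell and the picture viewer there is one more tool, called after "Call:" as name(argument=value, ...) on one line, values as JSON. step_arm: Moves the arm, as the interface text tells. Shifts and turns lie within -1 to 1; 1 stands for 500 mm of shift or pi rad of turn. Its arguments: {"type":"object","properties":{"rows":{"type":"array"},"newtons":{"type":"number"}},"required":["rows"]}

```bash
mkdir -p pics; python3 - <<'E'
from cell import env
import cv2,numpy as np
print(env.get_obs())
for n in ["scene","side"]:
    im=env.read_camera(n); cv2.imwrite(f"pics/{n}0.png",im[:,:,::-1])
    i=env.camera_info(n); print(n,i, -np.array(i["R"]).T@np.array(i["t"]))
E
```

```text
{'time_s': 0.0, 'qpos': array([-64.33854899,  18.43923412,  -4.01892769,  83.17466384,
         1.29541334,  78.53949312,  -3.25920983]), 'joint_velocities': array([ 0.02577278,  0.09344404, -0.09166881, -0.00268818,  0.00180825,
        0.03456717, -0.12759495]), 'effort': array([-1.96337569e-04, -4.91286671e+01, -4.03991975e-01, -3.12527812e+01,
       -6.38793991e-02,  4.34839132e-02,  1.43017464e-04]), 'tool_pos': array([0.27298108, 0.5892987 , 0.22146207]), 'tool_rot': array([-1.79891888e+02,  5.00346682e-03,  1.55152394e+02]), 'force': array([-0.12513994,  0.14021477, -0.13010365]), 'wrist_torque': array([-0.0006855 , -0.00505213,  0.02594951]), 'grasp_force': 0.0, 'grip_width': 0.08726414858613442}
scene {'fx': 443.374016700794, 'fy': 443.374016700794, 'cx': 316.9083144662019, 'cy': 239.97779853948285, 'R': array([[ 0.88391244, -0.46764431,  0.00275583],
       [-0.30131605, -0.57401589, -0.76138978],
       [ 0.35764149,  0.67217152, -0.64828853]]), 't': array([-0.48805402,  0.25579675,  0.64376191])} [ 0.27823672 -0.5141227   0.61344949]
side {'fx': 532.2670930531061, 'fy': 532.2670930531061, 'cx': 326.95185519803897, 'cy': 237.89124373617983, 'R': array([[-0.93106199, -0.3642629 ,  0.02088312],
       [-0.26605313,  0.63864133, -0.72204777],
       [ 0.2496784 , -0.67782725, -0.69152796]]), 't': array([0.5478699 , 0.15278325, 0.81556512])} [0.34712031 0.65480725 0.66286166]
```

View pics/scene0.png

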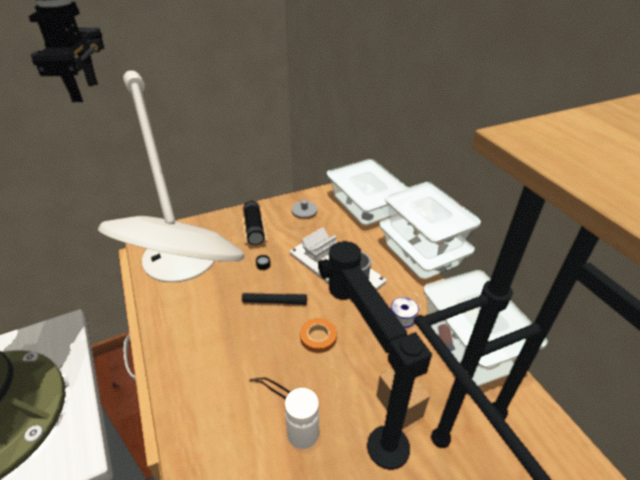

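View pics/side0.png

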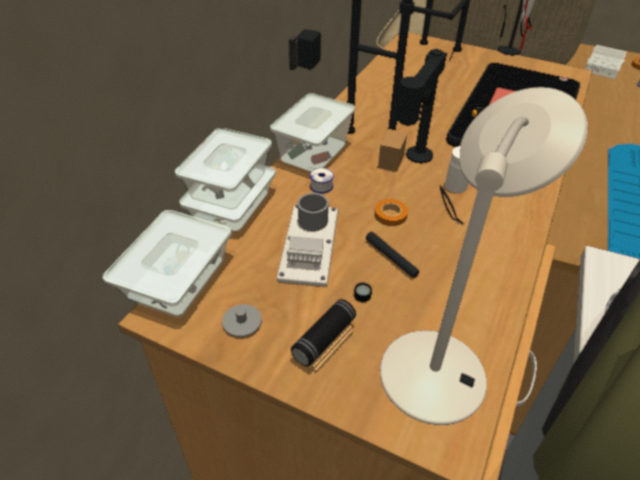

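The side view shows the cover at (242,320) with its knob top at about (241,312). The barrel runs from (345,307) to (308,352), the cup mouth is at about (313,203), the V-block at (305,250), and the plate has light corners. I'll cast rays for coarse positions, then refine with the wrist camera.

```bash
cat > h.py <<'E'
from cell import env
import cv2,numpy as np
from scipy.spatial.transform import Rotation as Ro
def ray(i,u,v,z):
    R=np.array(i["R"]);c=-R.T@np.array(i["t"])
    d=R.T@np.array([(u-i["cx"])/i["fx"],(v-i["cy"])/i["fy"],1.]);return c+d*(z-c[2])/d[2]
def proj(i,X):
    p=np.array(i["R"])@np.array(X)+np.array(i["t"]);return np.array([i["fx"]*p[0]/p[2]+i["cx"],i["fy"]*p[1]/p[2]+i["cy"]])
def snap(n,f):
    i=env.camera_info(n); im=env.read_camera(n)[:,:,::-1].copy(); cv2.imwrite(f,im);return i,im
def go(target,yaw,o=None):
    """shift in tool axes (m and units), yaw change about tool z, for a downwards tool"""
    o=o or env.get_obs(); R=Ro.from_euler('xyz',o["tool_rot"],degrees=True)
    d=R.inv().apply(np.array(target)-o["tool_pos"])
    rv=(R.inv()*Ro.from_euler('xyz',[180,0,yaw],degrees=True)).as_rotvec()
    print("slide units",np.round(d/.5,4),"turn units",np.round(rv/np.pi,4),"deg",np.round(np.degrees(rv),1))
E
python3 - <<'E'
from h import *
i=env.camera_info("side")
for n,u,v,z in [("knobtop",241,312,.03),("cover",242,320,.01),("barA",346,308,.04),("barB",304,352,.035),("cup",313,203,.057),("plate tl",297,204,.012),("plate bl",279,279,.012),("plate br",327,284,.012),("plate tr",338,207,.012),("tape",391,210,.01),("lens",362,291,.018)]:
    print(n,ray(i,u,v,z).round(4))
w=env.camera_info("wrist");o=env.get_obs();print(w,(-w["R"].T@w["t"]-o["tool_pos"]),Ro.from_euler('xyz',o["tool_rot"],degrees=True).inv().apply(-w["R"].T@w["t"]-o["tool_pos"]))
E
```

```text
knobtop [0.6359 0.2331 0.03  ]
cover [0.6364 0.2328 0.01  ]
barA [0.4908 0.1739 0.04  ]
barB [0.5196 0.2656 0.035 ]
cup [ 0.6211 -0.0125  0.057 ]
plate tl [ 0.6682 -0.0476  0.012 ]
plate bl [0.6191 0.1373 0.012 ]
plate br [0.5427 0.1175 0.012 ]
plate tr [ 0.5935 -0.0695  0.012 ]
tape [ 0.4991 -0.1023  0.01  ]
lens [0.484  0.1149 0.018 ]
{'fx': 430.3185642548383, 'fy': 430.3185642548383, 'cx': 327.70519727753026, 'cy': 251.3832632030453, 'R': array([[ 0.41979881,  0.90761553, -0.00173524],
       [ 0.8667761 , -0.40034085,  0.29736577],
       [ 0.2691991 , -0.12633786, -0.95476206]]), 't': array([-0.64859144, -0.03527888,  0.39200046])} [-0.07570458  0.03473805  0.16205868] [ 0.08327823 -0.00056938 -0.16206586]
```

```bash
python3 - <<'E'
from h import *
i=env.camera_info("side")
for z in (.06,.1):
  for u,v in [(165,213),(230,235),(185,300),(107,280),(270,150)]: print(u,v,ray(i,u,v,z).round(3))
print(ray(i,185,315,0).round(3), ray(i,228,255,0).round(3))
for y in (135,105,45): go([.62,.25,.26],y)
E
```

```text
165 213 [0.842 0.113 0.06 ]
230 235 [0.714 0.119 0.06 ]
185 300 [0.707 0.264 0.06 ]
107 280 [0.835 0.275 0.06 ]
270 150 [ 0.76  -0.126  0.06 ]
165 213 [0.809 0.149 0.1  ]
230 235 [0.69  0.154 0.1  ]
185 300 [0.683 0.29  0.1  ]
107 280 [0.803 0.3   0.1  ]
270 150 [ 0.732 -0.074  0.1  ]
[0.727 0.251 0.   ] [0.729 0.111 0.   ]
slide units [-0.9149 -0.3243 -0.0762] turn units [-5.000e-04  1.000e-04  1.119e-01] deg [-0.1  0.  20.1]
slide units [-0.9149 -0.3243 -0.0762] turn units [-0.0005  0.0003  0.2786] deg [-0.1  0.  50.1]
slide units [-0.9149 -0.3243 -0.0762] turn units [-3.000e-04  5.000e-04  6.119e-01] deg [-1.000e-01  1.000e-01  1.101e+02]
```

Call:
step_arm(rows=[{"angular": [0, 0, 0], "slide": [-0.05, -0.018, -0.02], "jaw": 1}, {"angular": [0, 0, 0], "slide": [-0.09, -0.032, -0.02], "jaw": 1}, {"angular": [0, 0, 0], "slide": [-0.1, -0.035, -0.02], "jaw": 1}, {"angular": [0, 0, 0], "slide": [-0.11, -0.039, -0.016], "jaw": 1}, {"angular": [0, 0, 0], "slide": [-0.11, -0.039, 0], "jaw": 1}, {"angular": [0, 0, 0], "slide": [-0.11, -0.039, 0], "jaw": 1}, {"angular": [0, 0, 0], "slide": [-0.11, -0.039, 0], "jaw": 1}, {"angular": [0, 0, 0], "slide": [-0.1, -0.035, 0], "jaw": 1}, {"angular": [0, 0, 0], "slide": [-0.09, -0.032, 0], "jaw": 1}, {"angular": [0, 0, 0], "slide": [-0.045, -0.016, 0], "jaw": 1}])

```text
time_s: 1.35
tool_pos: [0.6222, 0.2467, 0.2598]
tool_rot: [-179.9, 0.0, 154.9]
force: [0.2, 1.0, 0.9]
grip_width: 0.087
grasp_force: 0.0
```

Call:
step_arm(rows=[{"angular": [0, 0, -0.035], "slide": [0, 0, 0], "jaw": 1}, {"angular": [0, 0, -0.035], "slide": [0, 0, 0], "jaw": 1}, {"angular": [0, 0, -0.035], "slide": [0, 0, 0], "jaw": 1}, {"angular": [0, 0, -0.033], "slide": [0, 0, 0], "jaw": 1}, {"angular": [0, 0, 0], "slide": [0, 0, 0], "jaw": 1}, {"angular": [0, 0, 0], "slide": [0, 0, 0], "jaw": 1}])

```text
time_s: 2.1
tool_pos: [0.6202, 0.2504, 0.2603]
tool_rot: [-180.0, -0.0, 179.9]
force: [0.9, -0.3, 0.1]
grip_width: 0.087
grasp_force: 0.0
```

```bash
python3 - <<'E'
from h import *
o=env.get_obs();print(o["time_s"],o["qpos"],o["tool_pos"],o["tool_rot"],o["force"])
i,im=snap("wrist","pics/w1.png")
for p in [(.636,.233,.03),(.505,.22,.046),(.606,.034,.012),(.62,-.0125,.057)]: print(proj(i,p))
E
```

```text
2.1 [-30.14619188  19.8467988    7.86528199  77.16663877  -2.68309186
  83.19442753  67.46196454] [0.62015247 0.25044255 0.26026641] [-1.79990256e+02 -2.64119617e-02  1.79885211e+02] [ 0.92013874 -0.25820862  0.06477626]
[309.13969765 228.25174055]
[290.04754349  76.71786777]
[101.89448002 193.5406511 ]
[ 24.93355988 218.38052934]
```

View pics/w1.png

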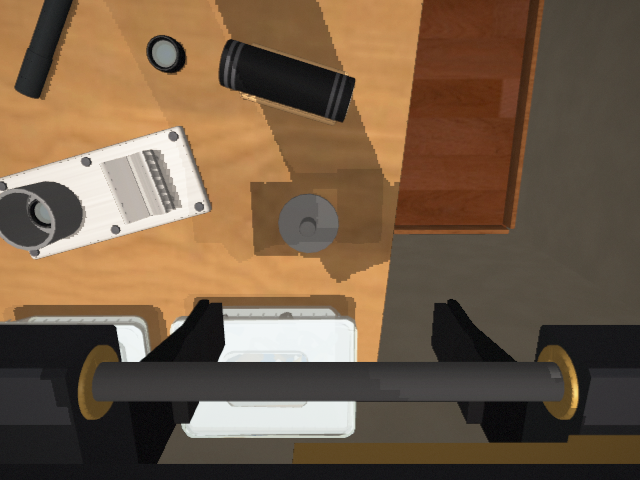

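The wrist view shows the cover's flange centred at about (309,222) and its knob top at (307,227). The barrel runs from (228,62) to (345,100), the V-block is at (143,185), and the cup mouth is at (22,220). Next I'll measure with masks.

```bash
python3 - <<'E'
from h import *
i=env.camera_info("wrist"); im=cv2.imread("pics/w1.png"); hsv=cv2.cvtColor(im,cv2.COLOR_BGR2HSV)
# cover: low saturation
m=((hsv[...,1]<45)&(hsv[...,2]>60)).astype(np.uint8)*255; r=np.zeros_like(m); r[180:265,255:380]=m[180:265,255:380]
c=max(cv2.findContours(r,0,2)[0],key=cv2.contourArea); e=cv2.fitEllipse(c); print("cover",e,ray(i,*e[0],.010))
# knob
g=cv2.cvtColor(im,cv2.COLOR_BGR2GRAY); hc=cv2.HoughCircles(cv2.resize(g[205:250,285:330],None,fx=8,fy=8,interpolation=2),3,1.5,50,param1=80,param2=15,minRadius=50,maxRadius=90)
print(None if hc is None else [(x/8+285-.4,y/8+205-.4,q/8,ray(i,x/8+285-.4,y/8+205-.4,.03)) for x,y,q in hc[0][:3]])
# barrel: dark
m=((hsv[...,2]<60)).astype(np.uint8)*255; r=np.zeros_like(m); r[30:130,205:370]=m[30:130,205:370]
c=max(cv2.findContours(r,0,2)[0],key=cv2.contourArea); e=cv2.minAreaRect(c); print("bar",e)
cc=-i["R"].T@i["t"]; print("cam",cc)
b=cv2.boxPoints(e); print(np.round([ray(i,*p,.027) for p in b],4), ray(i,*e[0],.027))
# plate
m=((hsv[...,1]<40)&(hsv[...,2]>150)).astype(np.uint8)*255; r=np.zeros_like(m); r[110:265,0:220]=m[110:265,0:220]
cs=[c for c in cv2.findContours(r,0,2)[0] if cv2.contourArea(c)>200]; h=cv2.convexHull(np.vstack(cs)); a=cv2.approxPolyDP(h,4,True)[:,0]; print([(p.tolist(),ray(i,*map(float,p),.012).round(4)[:2]) for p in a])
E
```

```text
cover ((307.97369384765625, 222.90695190429688), (57.576026916503906, 58.99457931518555), 101.17435455322266) [0.63574264 0.23107306 0.01      ]
None
bar ((284.81719970703125, 80.41665649414062), (135.7186279296875, 46.922645568847656), 17.553544998168945)
cam [0.53681757 0.25063687 0.42244178]
[[0.5079 0.1523 0.027 ]
 [0.4731 0.1669 0.027 ]
 [0.505  0.2753 0.027 ]
 [0.5416 0.2636 0.027 ]] [0.50640828 0.2138853  0.027     ]
[([208, 207], array([0.6194, 0.1346])), ([206, 212], array([0.6243, 0.1323])), ([34, 258], array([ 0.6711, -0.0444])), ([0, 235], array([ 0.6472, -0.0731])), ([0, 178], array([ 0.5912, -0.0604])), ([178, 127], array([0.5449, 0.1134]))]
```

```bash
python3 - <<'E'
from h import *
i=env.camera_info("wrist");print(ray(i,307.5,227,.03))
go([.636,.2315,.013],180)
E
```

```text
[0.63488692 0.23151923 0.03      ]
slide units [-0.0318 -0.0378  0.4947] turn units [-0.0001 -0.0001 -0.0005] deg [-0.  -0.  -0.1]
```

Call:
step_arm(rows=[{"angular": [0, 0, 0], "slide": [-0.016, -0.019, 0.03], "jaw": 0.6}, {"angular": [0, 0, 0], "slide": [-0.015, -0.019, 0.05], "jaw": 0.6}, {"angular": [0, 0, 0], "slide": [0, 0, 0.06], "jaw": 0.6}, {"angular": [0, 0, 0], "slide": [0, 0, 0.07], "jaw": 0.6}, {"angular": [0, 0, 0], "slide": [0, 0, 0.07], "jaw": 0.6}, {"angular": [0, 0, 0], "slide": [0, 0, 0.06], "jaw": 0.6}, {"angular": [0, 0, 0], "slide": [0, 0, 0.05], "jaw": 0.6}, {"angular": [0, 0, 0], "slide": [0, 0, 0.03], "jaw": 0.6}, {"angular": [0, 0, 0], "slide": [0, 0, 0], "jaw": 0.6}, {"angular": [0, 0, 0], "slide": [0, 0, 0], "jaw": 0.6}])

```text
time_s: 3.4
tool_pos: [0.6367, 0.2316, 0.0516]
tool_rot: [180.0, 0.1, 180.0]
force: [0.2, -0.4, 0.3]
grip_width: 0.0525
grasp_force: 0.0
```

Call:
step_arm(rows=[{"angular": [0, 0, 0], "slide": [0.001, 0, 0.025], "jaw": 0.6}, {"angular": [0, 0, 0], "slide": [0, 0, 0.025], "jaw": 0.6}, {"angular": [0, 0, 0], "slide": [0, 0, 0.018], "jaw": 0.6}, {"angular": [0, 0, 0], "slide": [0, 0, 0.006], "jaw": 0.6}, {"angular": [0, 0, 0], "slide": [0, 0, 0], "jaw": 0.3}, {"angular": [0, 0, 0], "slide": [0, 0, 0], "jaw": 0.1}, {"angular": [0, 0, 0], "slide": [0, 0, 0], "jaw": 0.1}, {"angular": [0, 0, 0], "slide": [0, 0, 0], "jaw": 0.05}, {"angular": [0, 0, 0], "slide": [0, 0, 0], "jaw": 0.05}, {"angular": [0, 0, 0], "slide": [0, 0, 0], "jaw": 0.05}], newtons=20)

```text
time_s: 4.65
tool_pos: [0.6354, 0.2316, 0.0138]
tool_rot: [180.0, 0.0, 180.0]
force: [0.2, 0.5, 0.5]
grip_width: 0.0155
grasp_force: 20.0
```

Call:
step_arm(rows=[{"angular": [0, 0, 0], "slide": [0, 0, -0.03], "jaw": 0.05}, {"angular": [0, 0, 0], "slide": [0, 0, -0.06], "jaw": 0.05}, {"angular": [0, 0, 0], "slide": [0, 0, -0.08], "jaw": 0.05}, {"angular": [0, 0, 0], "slide": [0.01, -0.04, -0.08], "jaw": 0.05}, {"angular": [0, 0, 0], "slide": [0.02, -0.075, -0.07], "jaw": 0.05}, {"angular": [0, 0, 0], "slide": [0.02, -0.09, -0.05], "jaw": 0.05}, {"angular": [0, 0, 0], "slide": [0.02, -0.09, -0.03], "jaw": 0.05}, {"angular": [0, 0, 0], "slide": [0.02, -0.07, -0.012], "jaw": 0.05}, {"angular": [0, 0, 0], "slide": [0, -0.028, 0], "jaw": 0.05}, {"angular": [0, 0, 0], "slide": [0, 0, 0], "jaw": 0.05}])

```text
time_s: 5.9
tool_pos: [0.5905, 0.0348, 0.2198]
tool_rot: [180.0, 0.0, 179.9]
force: [0.3, 0.0, -1.1]
grip_width: 0.0153
grasp_force: 20.0
```

Call:
step_arm(rows=[{"angular": [0, 0, 0], "slide": [0, 0, 0], "jaw": 0.05}, {"angular": [0, 0, 0], "slide": [0, 0, 0], "jaw": 0.05}])

```text
time_s: 6.15
tool_pos: [0.5902, 0.0371, 0.2189]
tool_rot: [180.0, -0.1, -179.9]
force: [-0.1, -0.5, -0.5]
grip_width: 0.015
grasp_force: 20.0
```

```bash
python3 - <<'E'
from h import *
o=env.get_obs();print(o["time_s"],o["tool_pos"],o["tool_rot"],o["force"])
i,im=snap("wrist","pics/w2.png"); print(proj(i,(.62,-.0125,.057)),proj(i,(.593,.082,.05)))
E
```

```text
6.15 [0.59020272 0.03706811 0.21893606] [ 1.79978945e+02 -5.61690081e-02 -1.79851122e+02] [-0.09755076 -0.45108058 -0.47897634]
[265.25583855 266.15877875] [384.12084579 231.47566626]
```

View pics/w2.png

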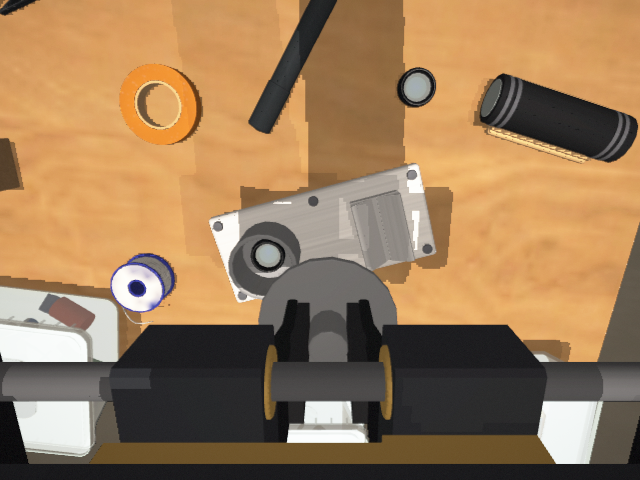

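The picture shows plate corners at about (211,218), (417,164), (435,252) and (240,301), with the cup partly hidden by the held cover. I'll back up 40 mm for a clean view.

Call:
step_arm(rows=[{"angular": [0, 0, 0], "slide": [0.03, -0.02, -0.02], "jaw": 0.05}, {"angular": [0, 0, 0], "slide": [0.04, -0.02, -0.02], "jaw": 0.05}, {"angular": [0, 0, 0], "slide": [0.02, 0, 0], "jaw": 0.05}, {"angular": [0, 0, 0], "slide": [0, 0, 0], "jaw": 0.05}, {"angular": [0, 0, 0], "slide": [0, 0, 0], "jaw": 0.05}])

```text
time_s: 6.82
tool_pos: [0.5455, 0.0159, 0.239]
tool_rot: [180.0, -0.0, -179.9]
force: [0.1, -0.5, -0.5]
grip_width: 0.0151
grasp_force: 20.0
```

```bash
python3 - <<'E'
from h import *
o=env.get_obs();print(o["time_s"],o["tool_pos"],o["tool_rot"],o["force"])
i,im=snap("wrist","pics/w3.png"); np.savez("w3.npz",R=i["R"],t=i["t"])
cup=proj(i,(.62,-.0125,.057));v=proj(i,(.593,.082,.05));print(cup,v)
x0,y0=int(cup[0]-60),int(cup[1]-90); print(x0,y0)
cv2.imwrite("pics/w3c.png",cv2.resize(im[y0:y0+180,x0:x0+260],None,fx=3,fy=3,interpolation=cv2.INTER_CUBIC))
E
```

```text
6.825 [0.54547582 0.01588279 0.23904624] [ 1.79991335e+02 -1.84396993e-02 -1.79947265e+02] [ 0.107      -0.47607183 -0.51723392]
[294.99546989 306.97664067] [403.59160388 275.2758806 ]
234 216
```

View pics/w3c.png

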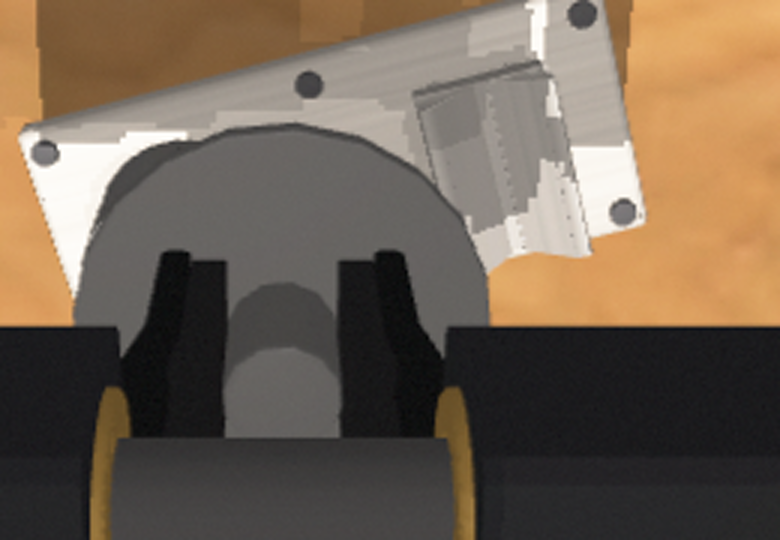

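Backing up was the wrong way: the held cover now hides the cup. I'll move forward instead.

Call:
step_arm(rows=[{"angular": [0, 0, 0], "slide": [-0.04, 0.01, 0], "jaw": 0.05}, {"angular": [0, 0, 0], "slide": [-0.07, 0.014, -0.01], "jaw": 0.05}, {"angular": [0, 0, 0], "slide": [-0.07, 0.014, -0.01], "jaw": 0.05}, {"angular": [0, 0, 0], "slide": [-0.03, 0, 0], "jaw": 0.05}, {"angular": [0, 0, 0], "slide": [0, 0, 0], "jaw": 0.05}, {"angular": [0, 0, 0], "slide": [0, 0, 0], "jaw": 0.05}])

```text
time_s: 7.62
tool_pos: [0.6498, 0.034, 0.249]
tool_rot: [-180.0, -0.1, 180.0]
force: [0.6, -0.1, -0.3]
grip_width: 0.015
grasp_force: 20.0
```

```bash
python3 - <<'E'
from h import *
o=env.get_obs();print(o["time_s"],o["tool_pos"],o["tool_rot"],o["force"])
i,im=snap("wrist","pics/w4.png"); np.savez("w4.npz",R=i["R"],t=i["t"])
cup=proj(i,(.62,-.0125,.057));v=proj(i,(.593,.082,.05));print(cup,v)
x0,y0=int(cup[0]-60),int(cup[1]-90); print(x0,y0)
cv2.imwrite("pics/w4c.png",cv2.resize(im[y0:y0+160,x0:x0+260],None,fx=3,fy=3,interpolation=cv2.INTER_CUBIC))
E
```

```text
7.625 [0.64976212 0.03399353 0.24903551] [-1.79992870e+02 -6.57298349e-02  1.79983887e+02] [ 0.59700696 -0.05784958 -0.33775687]
[271.17028899 185.95857498] [386.22776947 151.76771806]
211 95
```

View pics/w4c.png

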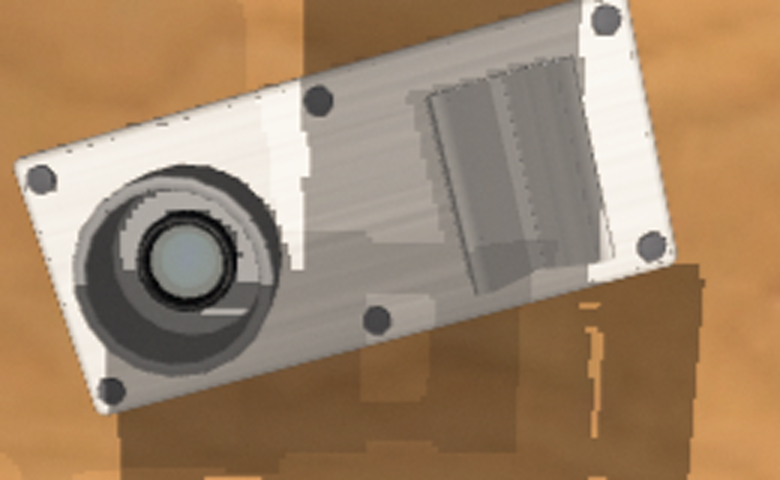

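The crop is clean. Screws sit at crop (41,180), (606,19), (652,246), (112,391), (319,100) and (377,320), and the cup's rim circle is centred near (175,275). Now to locate them exactly.

```bash
python3 - <<'E'
from h import *
i=env.camera_info("wrist"); z=np.load("w4.npz"); i["R"]=z["R"];i["t"]=z["t"]
im=cv2.imread("pics/w4.png"); g=cv2.cvtColor(im,cv2.COLOR_BGR2GRAY)
P=[]
for u,v in [(41,180),(606,19),(652,246),(112,391),(319,100),(377,320)]:
    a,b=u/3+211,v/3+95; x,y=int(a),int(b); w=g[y-9:y+10,x-9:x+10]; m=((w<105)).astype(np.uint8)*255
    cs=cv2.findContours(m,0,2)[0]; c=min(cs,key=lambda c:np.hypot(*(c[:,0].mean(0)-9))+(50 if cv2.contourArea(c)<15 else 0)); M=cv2.moments(c)
    q=(x-9+M["m10"]/M["m00"],y-9+M["m01"]/M["m00"]); X=ray(i,*q,.0125); P.append(X); print(np.round((a,b),1),np.round(q,1),cv2.contourArea(c),X.round(4))
P=np.array(P)[:,:2]; print("centre",P[:4].mean(0),P[4:].mean(0),"x axis",np.linalg.norm(P[0]-P[3]),np.linalg.norm(P[0]-P[1]))
d=(P[1]-P[0])+(P[2]-P[3]); yaw=np.arctan2(-d[0],d[1]); print("yaw",np.degrees(yaw))
c=P.mean(0); e=np.array([-np.sin(yaw),np.cos(yaw)]); print("cup",c-.05*e,"v",c+.05*e, "rim px pred",proj(i,[*(c-.05*e),.057]))
hc=cv2.HoughCircles(cv2.resize(g[140:230,225:315],None,fx=6,fy=6,interpolation=2),3,1.5,300,param1=100,param2=30,minRadius=150,maxRadius=230)
for x,y,r in hc[0][:4]: q=(x/6+225-.4,y/6+140-.4); print(np.round(q,1),r/6,ray(i,*q,.057))
w=28/ (np.linalg.norm(-i["R"].T@i["t"]-np.array([.62,-.01,.057])))*i["fx"]/1000;print("pred outer r px",w)
E
```

```text
[224.7 155. ] [223.8 157.2] 3.5 [ 0.6006 -0.0604  0.0125]Traceback (most recent call last):
  File "<stdin>", line 8, in <module>
ZeroDivisionError: float division by zero
```

```bash
cat > fx.py <<'E'
from h import *
i=env.camera_info("wrist"); z=np.load("w4.npz"); i["R"]=z["R"];i["t"]=z["t"]
im=cv2.imread("pics/w4.png"); g=cv2.cvtColor(im,cv2.COLOR_BGR2GRAY)
P=[]
for u,v in [(41,180),(606,19),(652,246),(112,391),(319,100),(377,320)]:
    a,b=u/3+211,v/3+95; x,y=int(round(a)),int(round(b)); w=g[y-4:y+5,x-4:x+5].astype(float)
    k=np.clip(np.median(w[[0,-1]])*.85-w,0,None); k=k*(np.hypot(*np.mgrid[-4:5,-4:5])<5); s=k.sum()
    q=(x+(k*np.mgrid[-4:5,-4:5][1]).sum()/s, y+(k*np.mgrid[-4:5,-4:5][0]).sum()/s)
    X=ray(i,*q,.0125); P.append(X); print(np.round((a,b),1),np.round(q,1),X.round(4))
P=np.array(P)[:,:2]; print("centre",P[:4].mean(0),P[4:].mean(0),np.linalg.norm(P[0]-P[3]),np.linalg.norm(P[0]-P[1]))
d=(P[1]-P[0])+(P[2]-P[3]); yaw=np.arctan2(-d[0],d[1]); print("yaw",np.degrees(yaw))
c=P.mean(0); e=np.array([-np.sin(yaw),np.cos(yaw)]); print("cup",c-.05*e,"v",c+.05*e, "rim px pred",proj(i,[*(c-.05*e),.057]))
hc=cv2.HoughCircles(cv2.resize(g[140:230,225:315],None,fx=6,fy=6,interpolation=2),3,1.5,300,param1=100,param2=30,minRadius=150,maxRadius=230)
for x,y,r in ([] if hc is None else hc.reshape(-1,hc.shape[-1])[:4,:3]): q=(x/6+225-.4,y/6+140-.4); print(np.round(q,1),r/6,ray(i,*q,.057))
print("pred outer r px",28/np.linalg.norm(-i["R"].T@i["t"]-np.array([.62,-.01,.057]))*i["fx"]/1000)
E
python3 fx.py
```

```text
[224.7 155. ] [225.8 154.7] [ 0.5983 -0.0584  0.0125]
[413.  101.3] [411.  97.] [0.549  0.1067 0.0125]
[428.3 177. ] [427.8 176.6] [0.6181 0.1262 0.0125]
[248.3 225.3] [248.6 224.8] [ 0.6636 -0.0413  0.0125]
[317.3 128.3] [319.6 126.8] [0.574  0.0268 0.0125]
[336.7 201.7] [336.5 201.5] [0.6412 0.0423 0.0125]
centre [0.60728049 0.03329338] [0.6076292 0.0345179] 0.06751271010081582 0.17234683780957688
yaw 15.919323489459316
cup [ 0.62111091 -0.01438089] v [0.59368255 0.081784  ] rim px pred [268.93898399 187.30677593]
[266.7 188. ] 34.600002 [ 0.62166256 -0.01622759  0.057     ]
pred outer r px 33.38605257999269
```

```bash
python3 - <<'E'
from fx import i,im,g
from h import *
print("-----")
A=np.array([(41,180),(606,19),(652,246),(112,391),(319,100),(377,320)])/3.+[211,95]-.33
P=np.array([ray(i,*p,.0125)[:2] for p in A])
d=(P[1]-P[0])+(P[2]-P[3]); dx=(P[3]-P[0])+(P[2]-P[1])+(P[5]-P[4])
print(P[:4].mean(0),P[4:].mean(0),np.degrees(np.arctan2(-d[0],d[1])),np.degrees(np.arctan2(dx[1],dx[0])),np.linalg.norm(P[0]-P[1]),np.linalg.norm(P[3]-P[2]))
# plate mask + minAreaRect
hsv=cv2.cvtColor(im,cv2.COLOR_BGR2HSV); m=((hsv[...,1]<60)&(hsv[...,2]>50)).astype(np.uint8)*255; r=np.zeros_like(m); r[80:240,205:445]=m[80:240,205:445]
r=cv2.morphologyEx(r,cv2.MORPH_OPEN,np.ones((3,3)))
c=max(cv2.findContours(r,0,2)[0],key=cv2.contourArea); a=cv2.approxPolyDP(cv2.convexHull(c),4,True)[:,0]
print([(p.tolist(),ray(i,*map(float,p),.012).round(4)[:2].tolist()) for p in a])
# rim outer edge: radial rays around predicted centre, strongest gradient near 33 px
c0=np.array([268.9,187.3]); gb=cv2.GaussianBlur(g,(3,3),0).astype(np.float32); pts=[]
for t in np.radians(np.arange(80,230,4)):
    rr=np.arange(29,39,.25); L=cv2.remap(gb,(c0[0]+rr*np.cos(t)).astype(np.float32)[None],(c0[1]+rr*np.sin(t)).astype(np.float32)[None],1)[0]
    k=np.argmax(np.abs(np.gradient(L))); pts.append((c0[0]+rr[k]*np.cos(t),c0[1]+rr[k]*np.sin(t)))
W=np.array([ray(i,*p,.057)[:2] for p in pts])
from scipy.optimize import least_squares
s=least_squares(lambda q:np.hypot(*(W-q).T)-.028,[.621,-.0144],loss="soft_l1",f_scale=.0005); print("rim",s.x,np.round(s.fun*1000,1))
E
```

```text
[224.7 155. ] [225.8 154.7] [ 0.5983 -0.0584  0.0125]
[413.  101.3] [411.  97.] [0.549  0.1067 0.0125]
[428.3 177. ] [427.8 176.6] [0.6181 0.1262 0.0125]
[248.3 225.3] [248.6 224.8] [ 0.6636 -0.0413  0.0125]
[317.3 128.3] [319.6 126.8] [0.574  0.0268 0.0125]
[336.7 201.7] [336.5 201.5] [0.6412 0.0423 0.0125]
centre [0.60728049 0.03329338] [0.6076292 0.0345179] 0.06751271010081582 0.17234683780957688
yaw 15.919323489459316
cup [ 0.62111091 -0.01438089] v [0.59368255 0.081784  ] rim px pred [268.93898399 187.30677593]
[266.7 188. ] 34.600002 [ 0.62166256 -0.01622759  0.057     ]
pred outer r px 33.38605257999269
-----
[0.60817937 0.03328338] [0.60809057 0.03329092] 15.266249346685951 15.169385618961728 0.17426826676556123 0.17428942810389667
[([418, 92], [0.5449, 0.1127]), ([433, 183], [0.624, 0.1315]), ([243, 231], [0.6699, -0.047]), ([218, 147], [0.5916, -0.0651])]
rim [ 0.6211593 -0.0139966] [-0.9 -1.  -1.1  0.1 -0.5 -0.4 -0.5  0.2 -0.1  5.4  5.   0.   4.8  0.5
  0.2  0.  -0.2 -0.1  0.5  0.4  0.3  0.2 -0.1  0.5  0.1 -3.7 -2.6 -2.7
 -3.2 -2.7 -3.   0.7  0.6 -3.2  0.1 -3.1  0.7  0.7]
```

Call:
step_arm(rows=[{"angular": [0, 0, 0], "slide": [0.014, -0.022, 0.02], "jaw": 0.05}, {"angular": [0, 0, 0], "slide": [0.02, -0.035, 0.04], "jaw": 0.05}, {"angular": [0, 0, 0], "slide": [0.0164, -0.03, 0.06], "jaw": 0.05}, {"angular": [0, 0, 0], "slide": [0.007, -0.01, 0.06], "jaw": 0.05}, {"angular": [0, 0, 0], "slide": [0, 0, 0.06], "jaw": 0.05}, {"angular": [0, 0, 0], "slide": [0, 0, 0.05], "jaw": 0.05}, {"angular": [0, 0, 0], "slide": [0, 0, 0.028], "jaw": 0.05}, {"angular": [0, 0, 0], "slide": [0, 0, 0], "jaw": 0.05}, {"angular": [0, 0, 0], "slide": [0, 0, 0], "jaw": 0.05}])

```text
time_s: 8.8
tool_pos: [0.6222, -0.0147, 0.0918]
tool_rot: [180.0, 0.1, 180.0]
force: [-0.3, -0.3, -0.0]
grip_width: 0.0152
grasp_force: 20.0
```

Call:
step_arm(rows=[{"angular": [0, 0, 0], "slide": [0.002, 0, 0.01], "jaw": 0.05}, {"angular": [0, 0, 0], "slide": [0, 0, 0.015], "jaw": 0.05}, {"angular": [0, 0, 0], "slide": [0, 0, 0.012], "jaw": 0.05}, {"angular": [0, 0, 0], "slide": [0, 0, 0.008], "jaw": 0.05}, {"angular": [0, 0, 0], "slide": [0, 0, 0.005], "jaw": 0.05}, {"angular": [0, 0, 0], "slide": [0, 0, 0], "jaw": 0.05}, {"angular": [0, 0, 0], "slide": [0, 0, 0], "jaw": 0.05}])

```text
time_s: 9.68
tool_pos: [0.6207, -0.0145, 0.0658]
tool_rot: [180.0, 0.0, 180.0]
force: [-0.3, -0.8, 0.1]
grip_width: 0.0154
grasp_force: 20.0
```

Call:
step_arm(rows=[{"angular": [0, 0, 0], "slide": [0, 0, 0.001], "jaw": 0.05}, {"angular": [0, 0, 0], "slide": [0, 0, 0.001], "jaw": 0.05}, {"angular": [0, 0, 0], "slide": [0, 0, 0.001], "jaw": 0.05}, {"angular": [0, 0, 0], "slide": [0, 0, 0], "jaw": 0.05}, {"angular": [0, 0, 0], "slide": [0, 0, 0], "jaw": 0.05}])

```text
time_s: 10.3
tool_pos: [0.6207, -0.0145, 0.0648]
tool_rot: [180.0, 0.0, 180.0]
force: [-1.7, 0.9, 5.7]
grip_width: 0.0151
grasp_force: 20.0
```

Call:
step_arm(rows=[{"angular": [0, 0, 0], "slide": [0, 0, -0.0005], "jaw": 0.25}, {"angular": [0, 0, 0], "slide": [0, 0, 0], "jaw": 0.4}, {"angular": [0, 0, 0], "slide": [0, 0, 0], "jaw": 0.5}, {"angular": [0, 0, 0], "slide": [0, 0, -0.01], "jaw": 0.5}, {"angular": [0, 0, 0], "slide": [0, 0, -0.03], "jaw": 0.6}, {"angular": [0, 0, 0], "slide": [0, 0, -0.06], "jaw": 0.8}, {"angular": [0, 0, 0], "slide": [0.01, 0.03, -0.08], "jaw": 1}, {"angular": [0, 0, 0], "slide": [0.01, 0.05, -0.08], "jaw": 1}, {"angular": [0, 0, 0], "slide": [0, 0.02, -0.03], "jaw": 1}, {"angular": [0, 0, 0], "slide": [0, 0, 0], "jaw": 1}])

```text
time_s: 11.55
tool_pos: [0.6113, 0.0363, 0.2106]
tool_rot: [180.0, 0.2, -179.9]
force: [-0.6, -0.9, -0.3]
grip_width: 0.0858
grasp_force: 0.0
```

```bash
python3 - <<'E'
from h import *
o=env.get_obs();print(o["time_s"],o["tool_pos"],o["tool_rot"],o["force"],o["qpos"])
i,im=snap("wrist","pics/w5.png"); np.savez("w5.npz",R=i["R"],t=i["t"])
j,s=snap("side","pics/s5.png")
a=proj(i,(.621,-.0145,.06)).astype(int); b=proj(j,(.621,-.0145,.05)).astype(int); print(a,b)
A=cv2.resize(im[max(a[1]-60,0):a[1]+60,max(a[0]-60,0):a[0]+60],(390,390),interpolation=2);B=cv2.resize(s[b[1]-40:b[1]+40,b[0]-40:b[0]+40],(390,390),interpolation=2)
cv2.imwrite("pics/c5.png",np.hstack([A,B]))
E
```

```text
11.55 [0.61126787 0.03626783 0.21063711] [ 1.79976364e+02  1.54427629e-01 -1.79920384e+02] [-0.59371401 -0.88318123 -0.27866569] [-17.34811075  13.99009684  13.6703524   90.4809598   -3.39228746
  75.77831445  86.8363519 ]
[260 245] [313 205]
```

View pics/c5.png

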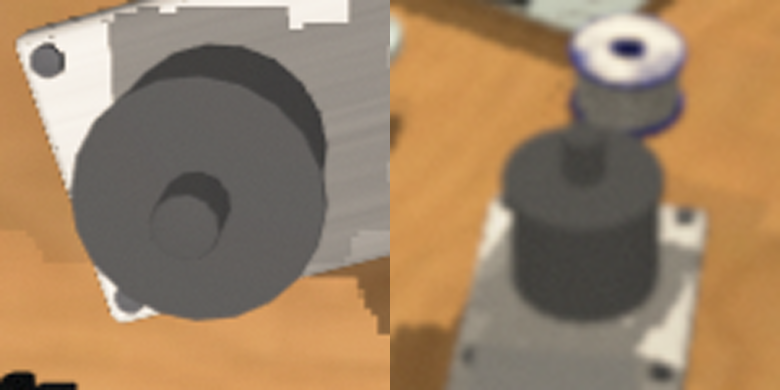

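The cover sits level on the rim and the gripper is clear of it. Next I'll turn to the barrel's yaw (about 73°) and move over it.

Call:
step_arm(rows=[{"angular": [0, 0, 0.04], "slide": [0, 0, 0], "jaw": 1}, {"angular": [0, 0, 0.055], "slide": [0, 0, 0], "jaw": 1}, {"angular": [0, 0, 0.055], "slide": [0, 0, 0], "jaw": 1}, {"angular": [0, 0, 0.055], "slide": [0, 0, 0], "jaw": 1}, {"angular": [0, 0, 0.055], "slide": [0, 0, 0], "jaw": 1}, {"angular": [0, 0, 0.055], "slide": [0, 0, 0], "jaw": 1}, {"angular": [0, 0, 0.055], "slide": [0, 0, 0], "jaw": 1}, {"angular": [0, 0, 0.055], "slide": [0, 0, 0], "jaw": 1}, {"angular": [0, 0, 0.055], "slide": [0, 0, 0], "jaw": 1}, {"angular": [0, 0, 0.055], "slide": [0, 0, 0], "jaw": 1}])

```text
time_s: 12.9
tool_pos: [0.6096, 0.0338, 0.2071]
tool_rot: [-179.8, 0.1, 83.2]
force: [0.4, -0.3, -0.4]
grip_width: 0.0868
grasp_force: 0.0
```

Call:
step_arm(rows=[{"angular": [0, 0, 0.04], "slide": [0, 0, 0], "jaw": 1}, {"angular": [0, 0, 0.019], "slide": [0, 0, 0], "jaw": 1}, {"angular": [0, 0, 0], "slide": [0, 0, 0], "jaw": 1}])

```text
time_s: 13.28
tool_pos: [0.6097, 0.0341, 0.2074]
tool_rot: [-179.9, 0.1, 73.0]
force: [-0.5, -0.9, 0.1]
grip_width: 0.0866
grasp_force: 0.0
```

```bash
python3 - <<'E'
from h import *
o=env.get_obs();print(o["time_s"],o["tool_pos"],o["tool_rot"],o["qpos"])
go([.505,.20,.22],73)
E
```

```text
13.275 [0.60970538 0.03409429 0.20743473] [-1.79859417e+02  1.23424010e-01  7.30062498e+01] [-27.38031116  14.7968283   25.9826287   91.04814555  -6.55302019
  75.85775091 -17.51751917]
slide units [ 0.2561 -0.2973 -0.025 ] turn units [-0.0008  0.0007  0.    ] deg [-0.1  0.1  0. ]
```

Call:
step_arm(rows=[{"angular": [0, 0, 0], "slide": [0.03, -0.035, -0.005], "jaw": 1}, {"angular": [0, 0, 0], "slide": [0.045, -0.052, -0.01], "jaw": 1}, {"angular": [0, 0, 0], "slide": [0.055, -0.063, -0.01], "jaw": 1}, {"angular": [0, 0, 0], "slide": [0.055, -0.063, 0], "jaw": 1}, {"angular": [0, 0, 0], "slide": [0.045, -0.052, 0], "jaw": 1}, {"angular": [0, 0, 0], "slide": [0.026, -0.032, 0], "jaw": 1}, {"angular": [0, 0, 0], "slide": [0, 0, 0], "jaw": 1}, {"angular": [0, 0, 0], "slide": [0, 0, 0], "jaw": 1}])

```text
time_s: 14.28
tool_pos: [0.5064, 0.1995, 0.2214]
tool_rot: [180.0, 0.1, 73.0]
force: [0.3, 0.0, -0.1]
grip_width: 0.0869
grasp_force: 0.0
```

```bash
python3 - <<'E'
from h import *
o=env.get_obs();print(o["time_s"],o["tool_pos"],o["tool_rot"],o["force"])
i,im=snap("wrist","pics/w6.png"); np.savez("w6.npz",R=i["R"],t=i["t"]); print(-i["R"].T@i["t"], proj(i,(.506,.216,.027)))
hsv=cv2.cvtColor(im,cv2.COLOR_BGR2HSV)
a=proj(i,(.506,.216,.027)).astype(int)
m=((hsv[...,2]<75)).astype(np.uint8)*255; m[300:]=0
n,l,st,ce=cv2.connectedComponentsWithStats(m); 
for k in range(1,n):
    if st[k,4]>150: print(k,st[k],ce[k])
E
```

```text
14.275 [0.50635509 0.19950791 0.22139409] [1.79988318e+02 6.78764970e-02 7.29838451e+01] [ 0.32058888  0.01998319 -0.10429886]
[0.52902979 0.27816893 0.38336239] [323.01480253 199.74189117]
8 [ 300  131   48  137 5974] [324.09608303 197.3066622 ]
10 [   0  197   69  103 4379] [ 25.33569308 253.98424298]
11 [ 92 261  23  18 267] [103.02621723 269.25842697]
```

View pics/w6.png

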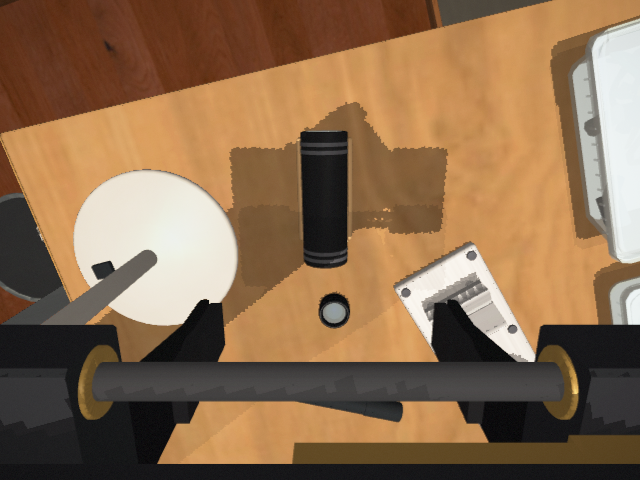

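```bash
python3 - <<'E'
from h import *
i=env.camera_info("wrist"); z=np.load("w6.npz"); i["R"]=z["R"];i["t"]=z["t"]
im=cv2.imread("pics/w6.png"); m=cv2.cvtColor(im,cv2.COLOR_BGR2HSV)[...,2]<75
C=[]
for v in range(160,245,6):
    u=np.where(m[v,285:360])[0]+285; C.append(ray(i,(u[0]+u[-1])/2,v,.027)[:2]); 
    if v%24==16: print(v,u[0],u[-1])
C=np.array(C); f=cv2.fitLine(C.astype(np.float32),2,0,.001,.001).ravel(); print("axis yaw",np.degrees(np.arctan2(f[1],f[0])),f[2:])
v=np.where(m[100:300,318:330].any(1))[0]+100; print(v[0],v[-1])
E=[ray(i,324,q,.046)[:2] for q in (v[0]-.5,v[-1]+.5)]; print(E,np.linalg.norm(E[0]-E[1]))
d=np.array([np.cos(np.radians(73)),np.sin(np.radians(73))]); s=np.mean([(e-f[2:])@d for e in E]); cen=f[2:]+s*d; print("centre",cen)
for yw in (73,): go([*cen,.016],yw)
E
```

```text
160 301 347
184 302 347
208 303 346
232 303 346
axis yaw 73.39809 [0.50629807 0.2134939 ]
132 299
[array([0.52331219, 0.26884787]), array([0.48271526, 0.13714227])] 0.13782044847515726
centre [0.50308188 0.20297423]
slide units [ 0.0053 -0.0089  0.411 ] turn units [ 0.0001  0.0003 -0.0004] deg [ 0.   0.1 -0.1]
```

```bash
python3 - <<'E'
from h import *
i=env.camera_info("wrist"); z=np.load("w6.npz"); i["R"]=z["R"];i["t"]=z["t"]
a,b=[ray(i,324,q,.046)[:2] for q in (131,267.5)]; print(a,b,np.linalg.norm(a-b))
d=np.array([np.cos(np.radians(73.2)),np.sin(np.radians(73.2))]);f=np.array([.5063,.2135]); s=((a+b)/2-f)@d; c=f+s*d; print(c)
go([*c,.019],73.2)
E
```

```text
[0.52341941 0.26919572] [0.49122127 0.16473769] 0.1093078254621919
[0.50734446 0.21695942]
slide units [ 0.0345 -0.009   0.405 ] turn units [ 0.0001  0.0003 -0.0015] deg [ 0.   0.1 -0.3]
```

Call:
step_arm(rows=[{"angular": [0, 0, -0.0015], "slide": [0.0175, -0.004, 0.02], "jaw": 1}, {"angular": [0, 0, 0], "slide": [0.017, -0.005, 0.04], "jaw": 1}, {"angular": [0, 0, 0], "slide": [0, 0, 0.06], "jaw": 1}, {"angular": [0, 0, 0], "slide": [0, 0, 0.06], "jaw": 1}, {"angular": [0, 0, 0], "slide": [0, 0, 0.06], "jaw": 1}, {"angular": [0, 0, 0], "slide": [0, 0, 0.05], "jaw": 1}, {"angular": [0, 0, 0], "slide": [0, 0, 0.04], "jaw": 1}, {"angular": [0, 0, 0], "slide": [0, 0, 0.02], "jaw": 1}, {"angular": [0, 0, 0], "slide": [0, 0, 0.01], "jaw": 1}, {"angular": [0, 0, 0], "slide": [0, 0, 0], "jaw": 1}])

```text
time_s: 15.58
tool_pos: [0.5067, 0.2191, 0.0419]
tool_rot: [180.0, -0.0, 73.3]
force: [0.5, -0.8, -0.1]
grip_width: 0.0873
grasp_force: 0.0
```

Call:
step_arm(rows=[{"angular": [0, 0, 0], "slide": [0, 0, 0.01], "jaw": 1}, {"angular": [0, 0, 0], "slide": [0, 0, 0.018], "jaw": 1}, {"angular": [0, 0, 0], "slide": [0, 0, 0.012], "jaw": 1}, {"angular": [0, 0, 0], "slide": [0, 0, 0.005], "jaw": 1}, {"angular": [0, 0, 0], "slide": [0, 0, 0], "jaw": 1}, {"angular": [0, 0, 0], "slide": [0, 0, 0], "jaw": 1}])

```text
time_s: 16.32
tool_pos: [0.5066, 0.2191, 0.0195]
tool_rot: [180.0, -0.0, 73.3]
force: [-0.8, -0.6, -0.1]
grip_width: 0.087
grasp_force: 0.0
```

Call:
step_arm(rows=[{"angular": [0, 0, 0], "slide": [-0.0036, 0.0025, 0], "jaw": 0.8}, {"angular": [0, 0, 0], "slide": [0, 0, 0], "jaw": 0.6}, {"angular": [0, 0, 0], "slide": [0, 0, 0], "jaw": 0.5}, {"angular": [0, 0, 0], "slide": [0, 0, 0], "jaw": 0.4}, {"angular": [0, 0, 0], "slide": [0, 0, 0], "jaw": 0.35}, {"angular": [0, 0, 0], "slide": [0, 0, 0], "jaw": 0.3}, {"angular": [0, 0, 0], "slide": [0, 0, 0], "jaw": 0.3}, {"angular": [0, 0, 0], "slide": [0, 0, 0], "jaw": 0.3}], newtons=30)

```text
time_s: 17.32
tool_pos: [0.5079, 0.2168, 0.0195]
tool_rot: [179.9, -0.0, 73.3]
force: [2.1, -1.0, -0.2]
grip_width: 0.0371
grasp_force: 30.0
```

Call:
step_arm(rows=[{"angular": [0, 0, 0], "slide": [0, 0, -0.02], "jaw": 0.3}, {"angular": [0, 0, 0], "slide": [0, 0, -0.05], "jaw": 0.3}, {"angular": [0, 0, 0], "slide": [0, 0, -0.07], "jaw": 0.3}, {"angular": [0, 0, 0], "slide": [-0.02, 0.024, -0.07], "jaw": 0.3}, {"angular": [0, 0, 0], "slide": [-0.04, 0.047, -0.05], "jaw": 0.3}, {"angular": [0, 0, 0], "slide": [-0.05, 0.058, -0.03], "jaw": 0.3}, {"angular": [0, 0, 0], "slide": [-0.05, 0.058, -0.01], "jaw": 0.3}, {"angular": [0, 0, 0], "slide": [-0.03, 0.035, 0], "jaw": 0.3}, {"angular": [0, 0, 0], "slide": [-0.019, 0.0225, 0], "jaw": 0.3}, {"angular": [0, 0, 0], "slide": [0, 0, 0], "jaw": 0.3}], newtons=45)

```text
time_s: 18.58
tool_pos: [0.594, 0.0812, 0.1691]
tool_rot: [-179.9, 0.0, 73.3]
force: [-0.0, 0.6, -1.0]
grip_width: 0.0371
grasp_force: 45.0
```

Call:
step_arm(rows=[{"angular": [0, 0, 0.03], "slide": [0, 0, 0], "jaw": 0.3}, {"angular": [0, 0, 0.05], "slide": [0, 0, 0], "jaw": 0.3}, {"angular": [0, 0, 0.055], "slide": [0, 0, 0], "jaw": 0.3}, {"angular": [0, 0, 0.055], "slide": [0, 0, 0], "jaw": 0.3}, {"angular": [0, 0, 0.055], "slide": [0, 0, 0], "jaw": 0.3}, {"angular": [0, 0, 0.045], "slide": [0, 0, 0], "jaw": 0.3}, {"angular": [0, 0, 0.032], "slide": [0, 0, 0], "jaw": 0.3}, {"angular": [0, 0, 0], "slide": [0, 0, 0], "jaw": 0.3}, {"angular": [0, 0, 0], "slide": [0, 0, 0], "jaw": 0.3}])

```text
time_s: 19.7
tool_pos: [0.5938, 0.0829, 0.1692]
tool_rot: [-180.0, 0.0, 15.6]
force: [0.2, 0.3, -2.4]
grip_width: 0.0367
grasp_force: 45.0
```

```bash
python3 - <<'E'
from h import *
o=env.get_obs();print(o["time_s"],o["tool_pos"],o["tool_rot"],o["force"],o["qpos"])
i,im=snap("wrist","pics/w7.png"); np.savez("w7.npz",R=i["R"],t=i["t"])
go([.595,.0815,.10],15.2)
print(proj(i,(.595,.0815,.05)),proj(i,(.621,-.0145,.067)))
E
```

```text
19.7 [0.59378448 0.08288278 0.16923928] [-1.79960841e+02  2.08793922e-02  1.55550609e+01] [ 0.20537104  0.34878825 -2.3703938 ] [-36.64900778  15.21810824  31.04066079  95.74774185  -8.25096551
  71.34056645 -78.28923784]
slide units [0.0015 0.0027 0.1386] turn units [-0.0002  0.      0.0017] deg [-0.   0.   0.3]
[330.74427768 240.52783286] [485.82096194 248.92349929]
```

View pics/w7.png

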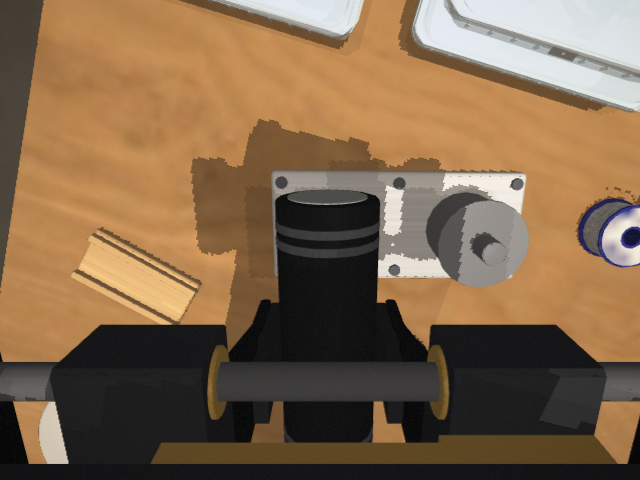

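The barrel is held straight and the plate's edges are level in the picture. Screws are at (281,182), (399,183), (517,183) and (394,270), which serves as a cross-check of the fixture pose.

```bash
python3 - <<'E'
from h import *
i=env.camera_info("wrist"); z=np.load("w7.npz"); i["R"]=z["R"];i["t"]=z["t"]
A=[ray(i,u,v,.0125)[:2] for u,v in [(281,182.5),(399,183.3),(517,183.8),(394,270)]]; print(np.round(A,4))
d=A[0]-A[2]; print("yaw",np.degrees(np.arctan2(-d[0],d[1])),np.linalg.norm(d),"centre",(A[1]+A[3])/2, np.linalg.norm(A[1]-A[3]))
c=(A[1]+A[3])/2;c2=(A[0]+A[2])/2-A[1]; e=d/np.linalg.norm(d);print("v",c+.05*e,c2)
# barrel axis from silhouette in the picture
im=cv2.imread("pics/w7.png"); m=cv2.cvtColor(im,cv2.COLOR_BGR2HSV)[...,2]<50
for v in (225,265,290):
    u=np.where(m[v,262:395])[0]+262; print(v,u[0],u[-1],ray(i,(u[0]+u[-1])/2,v,.178)[:2])
E
```

```text
[[ 0.6178  0.1259]
 [ 0.6407  0.0417]
 [ 0.6638 -0.0425]
 [ 0.575   0.024 ]]
yaw 15.275287499792515 0.17450932422413398 centre [0.6078376  0.03282244] 0.06807213666634138
v [0.59466475 0.081056  ] [1.11050299e-04 1.34563953e-05]
225 276 378 [0.63515737 0.09501807]
265 278 377 [0.62028287 0.09068165]
290 279 376 [0.6105035  0.08795558]
```

Call:
step_arm(rows=[{"angular": [0, 0, 0.0018], "slide": [0.001, 0.0036, 0.01], "jaw": 0.3}, {"angular": [0, 0, 0], "slide": [0, 0, 0.03], "jaw": 0.3}, {"angular": [0, 0, 0], "slide": [0, 0, 0.045], "jaw": 0.3}, {"angular": [0, 0, 0], "slide": [0, 0, 0.045], "jaw": 0.3}, {"angular": [0, 0, 0], "slide": [0, 0, 0.035], "jaw": 0.3}, {"angular": [0, 0, 0], "slide": [0, 0, 0.025], "jaw": 0.3}, {"angular": [0, 0, 0], "slide": [0, 0, 0.015], "jaw": 0.3}, {"angular": [0, 0, 0], "slide": [0, 0, 0.01], "jaw": 0.3}, {"angular": [0, 0, 0], "slide": [0, 0, 0], "jaw": 0.3}, {"angular": [0, 0, 0], "slide": [0, 0, 0], "jaw": 0.3}])

```text
time_s: 21.0
tool_pos: [0.5957, 0.0803, 0.0624]
tool_rot: [-180.0, -0.1, 15.1]
force: [-0.5, -0.0, -2.4]
grip_width: 0.037
grasp_force: 45.0
```

Call:
step_arm(rows=[{"angular": [0, 0, 0], "slide": [-0.001, -0.002, 0.004], "jaw": 0.3}, {"angular": [0, 0, 0], "slide": [0, 0, 0.004], "jaw": 0.3}, {"angular": [0, 0, 0], "slide": [0, 0, 0.003], "jaw": 0.3}, {"angular": [0, 0, 0], "slide": [0, 0, 0], "jaw": 0.3}, {"angular": [0, 0, 0], "slide": [0, 0, 0], "jaw": 0.3}])

```text
time_s: 21.62
tool_pos: [0.5945, 0.081, 0.0563]
tool_rot: [-180.0, -0.0, 15.0]
force: [-0.2, 0.9, -1.2]
grip_width: 0.0373
grasp_force: 45.0
```

Good. Now down in small steps to contact.

Call:
step_arm(rows=[{"angular": [0, 0, -0.001], "slide": [0, 0, 0.002], "jaw": 0.3}, {"angular": [0, 0, 0], "slide": [0, 0, 0.002], "jaw": 0.3}, {"angular": [0, 0, 0], "slide": [0, 0, 0.001], "jaw": 0.3}, {"angular": [0, 0, 0], "slide": [0, 0, 0], "jaw": 0.3}, {"angular": [0, 0, 0], "slide": [0, 0, 0], "jaw": 0.3}])

```text
time_s: 22.25
tool_pos: [0.5945, 0.0811, 0.0538]
tool_rot: [-180.0, -0.0, 15.2]
force: [1.1, -0.3, -1.9]
grip_width: 0.0372
grasp_force: 45.0
```

Call:
step_arm(rows=[{"angular": [0, 0, 0], "slide": [0, 0, 0.001], "jaw": 0.3}, {"angular": [0, 0, 0], "slide": [0, 0, 0], "jaw": 0.3}, {"angular": [0, 0, 0], "slide": [0, 0, 0], "jaw": 0.3}])

```text
time_s: 22.62
tool_pos: [0.5946, 0.0809, 0.0535]
tool_rot: [180.0, -0.0, 15.2]
force: [0.4, -0.1, -1.2]
grip_width: 0.0367
grasp_force: 45.0
```

Call:
step_arm(rows=[{"angular": [0, 0, 0], "slide": [0, 0, 0.001], "jaw": 0.3}, {"angular": [0, 0, 0], "slide": [0, 0, 0], "jaw": 0.3}, {"angular": [0, 0, 0], "slide": [0, 0, 0], "jaw": 0.3}])

```text
time_s: 23.0
tool_pos: [0.5947, 0.0809, 0.0531]
tool_rot: [180.0, -0.0, 15.2]
force: [-0.7, -0.5, 2.0]
grip_width: 0.037
grasp_force: 45.0
```

Call:
step_arm(rows=[{"angular": [0, 0, 0], "slide": [0, 0, 0.002], "jaw": 0.3}, {"angular": [0, 0, 0], "slide": [0, 0, 0.002], "jaw": 0.3}, {"angular": [0, 0, 0], "slide": [0, 0, 0.002], "jaw": 0.3}, {"angular": [0, 0, 0], "slide": [0, 0, 0], "jaw": 0.3}, {"angular": [0, 0, 0], "slide": [0, 0, 0], "jaw": 0.3}, {"angular": [0, 0, 0], "slide": [0, 0, 0], "jaw": 0.3}])

```text
time_s: 23.75
tool_pos: [0.5947, 0.0809, 0.0504]
tool_rot: [-180.0, -0.0, 15.2]
force: [-2.5, -1.3, 6.5]
grip_width: 0.0371
grasp_force: 45.0
```

Call:
step_arm(rows=[{"angular": [0, 0, 0], "slide": [0, 0, 0.002], "jaw": 0.3}, {"angular": [0, 0, 0], "slide": [0, 0, 0.002], "jaw": 0.3}, {"angular": [0, 0, 0], "slide": [0, 0, 0.0022], "jaw": 0.3}, {"angular": [0, 0, 0], "slide": [0, 0, 0], "jaw": 0.3}, {"angular": [0, 0, 0], "slide": [0, 0, 0], "jaw": 0.3}, {"angular": [0, 0, 0], "slide": [0, 0, 0], "jaw": 0.3}])

```text
time_s: 24.5
tool_pos: [0.5948, 0.0809, 0.0479]
tool_rot: [-180.0, -0.0, 15.2]
force: [-4.0, -2.3, 10.2]
grip_width: 0.0373
grasp_force: 45.0
```

```bash
python3 - <<'E'
from h import *
F=[]
o=env.get_obs()
j,s=snap("side","pics/s9.png"); F.append(env.get_obs()["force"]); i,im=snap("wrist","pics/w9.png"); F.append(env.get_obs()["force"])
print(o["time_s"],o["tool_pos"],o["tool_rot"],o["force"],F,o["wrist_torque"],o["grasp_force"])
a=im[120:320,220:540];b=proj(j,(.6,.05,.05)).astype(int);s=s[b[1]-70:b[1]+70,b[0]-80:b[0]+80]
cv2.imwrite("pics/c9.png",np.hstack([cv2.resize(a,(400,250),interpolation=2),cv2.resize(s,(286,250),interpolation=2)]))
E
```

```text
24.5 [0.59477127 0.08086647 0.04791829] [-1.79977412e+02 -3.25943367e-02  1.52131726e+01] [-4.04818714 -2.3112373  10.1574176 ] [array([-2.97213262, -1.50695118,  9.84385158]), array([-3.85673488, -1.1501129 ,  9.67882149])] [-0.32690773  0.90268915 -0.09330825] 44.996291399002075
```

View pics/c9.png

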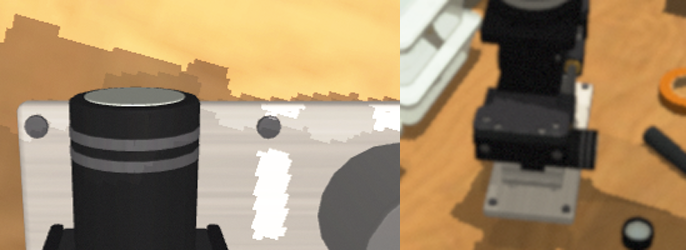

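Call:
step_arm(rows=[{"angular": [0, 0, 0], "slide": [0, 0, 0.0014], "jaw": 0.3}, {"angular": [0, 0, 0], "slide": [0, 0, 0], "jaw": 0.3}, {"angular": [0, 0, 0], "slide": [0, 0, 0], "jaw": 0.3}, {"angular": [0, 0, 0], "slide": [0, 0, 0], "jaw": 0.3}, {"angular": [0, 0, 0], "slide": [0, 0, 0], "jaw": 0.3}, {"angular": [0, 0, 0], "slide": [0, 0, 0], "jaw": 0.3}])

```text
time_s: 25.35
tool_pos: [0.5948, 0.0809, 0.0474]
tool_rot: [-180.0, -0.0, 15.2]
force: [-4.6, -0.8, 11.2]
grip_width: 0.037
grasp_force: 45.0
```

```bash
python3 -c "
from cell import env
print(env.sign_off())"
```

```text
the job is handed in; nothing more can be done
None
```

The job is handed in at about 25 s: the cover sits level on the lens cup, and the gripper is still holding the barrel in the V-block, pressed to about 6 mm of sink (5.9 mm by tool height, 11.2 N push).

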